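# Clear the test platen and lock off its ram pressure

## Robot

A 6-joint arm with a two-finger parallel gripper is mounted at the origin on the work surface. World frame = base frame: x ahead of the robot, y to its left, z up, the work surface at z = 0. Lengths are in m, angles in rad, forces in N, time in s.
With the tool pointing down it reaches from about 0.375 to 0.975 m from the base axis. Payload 3.8 kg.
Tool frame: the origin (TCP) lies at the very end of the fingers, on their centre line; the grasp point (between the pads) lies bot.grasp_offset behind it (bot.grasp_offset is the distance from the TCP to the grasp point, in m); y points along the fingers, x is the direction in which the jaws open and shut, and the axes are right-handed (so a half turn about y gives the same grasp; the last joint's range is limited). The gripper opens to 85 mm and grips with 20 to 120 N. Pads are 22 mm wide; open, the fingers measure 114 mm over their backs; the gripper's body (76 mm by 85 mm) begins 54 mm behind the grasp point. The pads swing forward as they close: fully open they stand 13 mm farther back than shut.
Start: joints at [-1.174, 0.264, 1.604, -0, 1.274, -0.037], TCP at [0.284, -0.612, 0.231] pointing down, gripper open.
Joint ranges: [-2.63, 2.63], [-0.94, 2.18], [0.31, 2.57], [-1.31, 4.45], [0, 2.66], [-2.55, 2.55]. Speed limits (rad/s): [2.57, 2.57, 3.14, 3.14, 3.14, 3.14].

## Interface

Orientations are given as a rotation vector (axis times angle).
In Python, from workcell import sensors, read_camera, job, bot gives the robot as it stands.
- The arm moves only by the tool arm_command, never from a script. Its argument "deltas" is a list of rows, each a list of 4 numbers: the shift along the tool's x, y, z in m, then the turn about the tool's y in rad. A call has 1 to 20 rows; each row shifts and turns the commanded pose from where the row before left it, along the tool's axes as they then stand; what a row does not reach is not made up. A row lasts 1/8 s, in which the tool goes at most 62.5 mm and 10.7 degrees, less where a joint would pass 70% of its speed; a pose out of reach is approached as far as the arm can. A call is refused whole if a number of a shift passes 0.0625 or a number of a turn 0.188, either way. A call with a gripper value outside its range is refused whole. "fingers" is the finger opening in m, from 0 to 0.0854, set as the call begins (left out, the last holds). The fingers move at their own pace and stop on an object; "newtons" is the grip in N (left out, the last holds). Time passes only in rows, so rows that do not move let the fingers close. It gives the time, the measured TCP pose, the force and the opening at its end, in the units of the state.
- sensors.read_state(): the state, without advancing time (a new reading comes with each control period).
- read_camera(name): name is "scene" or "top"; returns a dict with "color" (400x640x3 uint8, red, green, blue), "vfov" (degrees; the focal length in pixels is half the picture's height over the tangent of half this angle, whatever the lens; pixels are square), "cx", "cy" (the principal point, pixels), "dist_coeffs" ([k1, k2, p1, p2, k3] as OpenCV has them; the pictures are not rectified), "R" (3x3) and "t" (3): a world point X has camera coordinates R X + t. Camera axes: x right, y down, z forward; pixel columns grow to the right and rows downward; lengths in m; the calibration is good to about 2 mm. A picture is of the moment at which its call begins. There is no depth.
- job.finish_job(): hands the job in, once; it reports no verdict.
The state is a dict: "time": time; "q": joint angles; "joint_vel": joint speeds; "joint_torque": joint torques, N m; "tool_pos": TCP position; "tcp_rot": TCP orientation; "wrist_force": force on the tool from outside, world axes, zero at the start; "torque": the same for the moment, N m; "width": opening from 0.0 (shut) to 1.0 (fully open).
Only numpy, scipy, OpenCV 4.12 (cv2) and the standard library are available. Lean on these libraries where they do the work, as an engineer would, in place of code of your own. Each camera call takes 0.05 s, during which the arm holds its last target.

## Task

Put the test stand to rest: sort the three specimens from the round platen, standing the two waisted ones upright in the rectangular tray and the plain cylinder upright in the round pan. Then, with the platen cleared, turn the pressure knob until its pointer is on the broad white mark, and only then slide the fork lock fully home over the knob. Leave the spanner, oil can and steel collar where they are.

Things in the scene. Friction and masses are not known exactly. Their poses are not given: they have to be found in the camera images.
- waisted0_center (a point): First waisted specimen: turned aluminium tension-test specimen standing upright: round, 80 mm high, two heads 30 mm in diameter (the lower 26 mm and the upper 26 mm of its height) joined by a waist 16 mm in diameter; about 0.11 kg. This point is at its centre, 40 mm above its foot; its z axis runs along its length.
- waisted1_center (a point): Second waisted specimen: turned aluminium tension-test specimen standing upright: round, 80 mm high, two heads 30 mm in diameter (the lower 26 mm and the upper 26 mm of its height) joined by a waist 16 mm in diameter; about 0.11 kg. This point is at its centre, 40 mm above its foot; its z axis runs along its length.
- plain0_center (a point): The plain cylinder: plain straight aluminium compression-test cylinder standing upright, 30 mm in diameter, 50 mm high, no waist, about 0.11 kg. This point is at its centre, 25 mm above its foot; its z axis runs along its length.
- platen: Fixed round steel platen with turned rings, 200 mm in diameter, flat top 45 mm above the bench. The specimens stand on it at the start, in any order, at least 75 mm apart from centre to centre. Origin at the centre of its underside.
- tray: Fixed grey rectangular open tray, 110 mm (its x) by 140 mm (its y) outside, 25 mm high, walls 4 mm, inner floor 4 mm above its origin, which is the centre of its underside at bench height. It takes the waisted specimens. Tray and pan may change places.
- pan: Fixed grey round shallow pan, 140 mm in diameter at the rim and 20 mm high, inner floor 126 mm in diameter and 4 mm above its origin, which is the centre of its underside at bench height. It takes the plain cylinder.
- console: Fixed grey regulator console, 190 mm (its x) by 120 mm (its y), flat top 55 mm high. Origin at the centre of its underside. On top: the knob, with its vertical axis at x = +50 mm, y = 0; the white mark, beyond the knob at x = +79 to +92 mm, y = 0; and the track of the fork lock along the x axis, on the other side of the knob.
- knob_grip (a point): Point on the knob's axis at the height to grip, 30 mm above the console's top (85 mm above the bench). The knob is a black upright bar 12 mm thick and 49 mm long (from 24 mm behind the axis to 25 mm ahead of it, the last 9 mm of the nose being only 7 mm thick), its top 42 mm above the console's top, on a flat skirt 48 mm in diameter and 6 mm high. The x axis of this point lies along the bar towards the nose, which has a white line on top.
- knob (a joint): Angle of the pressure knob (rad): 0 when the nose points straight at the white mark (along the console's +x), positive anticlockwise seen from above; turns from -0.5 to 1.6 against a friction of 0.04 N m and stays where it is left; starts between 0.6 and 1.25, so it must be turned clockwise. The mark is not at an end stop.
- lock_grip (a point): Point to grip on the aluminium fork lock: the middle of its upright tab, 30 mm above the console's top. The tab is 12 mm thick (console's y), 26 mm long (console's x) and its top is 45 mm above the console's top; beside it, a base plate 32 mm wide rises to 9 mm and the rails, out to 24 mm either side, to 6 mm above the console's top. The two fork cheeks start 16 mm ahead of the tab's middle, reach 44 mm ahead, and are 32 mm wide overall with a 20 mm gap.
- lock (a joint): Travel of the fork lock (m): 0 withdrawn (the start), 0.055 fully home against its stop, with the cheeks either side of the knob's bar. It slides along the console's +x, towards the knob, against a friction of 2 N.
- spanner: Bystander: steel spanner, 170 mm long, lying beyond the platen; leave alone. Origin on its underside at mid-length.
- oilcan: Bystander: small aluminium can, 60 mm in diameter, 100 mm high, standing beyond the work; leave alone. Origin at the centre of its underside.
- collar: Bystander: steel collar, 72 mm outside, 50 mm inside, 22 mm high, lying beyond the work; leave alone. Origin at the centre of its underside.
Not all that is in view belongs to the job. Leave any blue or brown look-alike of the part that bears waisted1_center alone.

How it is judged:
By the outcome, as a careful person would: the job done as asked, in the order asked, and still so for the second after the job is handed in, with the robot touching nothing.
It also fails if it takes over 72 s, if anything falls off the work surface, if the arm or the gripper's body presses on something with over 40 N, if the wrist force passes 120 N, or if a joint passes its speed limit or range.

## Working session

There is one attempt and no reset: what is moved stays moved. The work goes in short steps, Python scripts to look and compute and a tool call to move; the robot and the scene stay as the last step left them, time stands still between calls to the robot, and variables do not carry over. Pictures are saved under pics/ and viewed, and the job is handed in when it is done.

Besides the shell and the picture viewer there is one more tool, called after "Request:" by a JSON object that holds its "method" and its "body", one argument or row to a line. arm_command: Moves the arm, as the interface text tells. Its arguments: {"type":"object","properties":{"deltas":{"type":"array"},"fingers":{"type":"number"},"newtons":{"type":"number"}},"required":["deltas"]}

```bash
ls -la; mkdir -p pics
python3 - <<'E'
from workcell import sensors, read_camera, job, bot
import cv2, numpy as np
print(bot.grasp_offset, [a for a in dir(bot) if a[0]!='_'])
s=sensors.read_state(); print(s)
for n in ("scene","top"):
    c=read_camera(n); cv2.imwrite(f"pics/{n}0.png",c["color"][:,:,::-1])
    print({k:v for k,v in c.items() if k!='color'})
E
```

```text
total 12
drwxr-xr-x  3 agent agent 4096 Dec  7 00:36 .
drwxr-xr-x 23 root  root  4096 Dec  7 00:36 ..
drwxr-xr-x  2 agent agent 4096 Dec  7 00:36 pics
0.0187 ['MotionError', 'grasp_offset']
{'time': 0.0, 'q': array([-1.17391336e+00,  2.64757832e-01,  1.60536174e+00,  3.01342175e-05,
        1.27367051e+00, -3.69078773e-02]), 'joint_vel': array([ 0.0008135 ,  0.00206083,  0.00118809,  0.0002126 , -0.0002696 ,
       -0.00086479]), 'joint_torque': array([ 7.90528993e-04, -5.15101647e+01, -3.67322910e+01, -3.84679561e-04,
        1.28774767e-02, -9.32464218e-06]), 'tool_pos': array([ 0.28343803, -0.61182056,  0.22996547]), 'tcp_rot': array([-1.38243475,  0.88532633, -0.88238687]), 'wrist_force': array([-0.9425812 , -0.46948901,  0.43003718]), 'torque': array([ 0.01752807,  0.01245403, -0.00694739]), 'width': 0.9986012576339551}
{'vfov': 45.90729815385147, 'cx': 311.93214639708947, 'cy': 196.47426552435493, 'dist_coeffs': array([-0.07377941,  0.        ,  0.        ,  0.        ,  0.        ]), 'R': array([[ 0.69012715,  0.72356735, -0.0132217 ],
       [ 0.50579095, -0.49532127, -0.70628065],
       [-0.5175906 ,  0.48073603, -0.70780847]]), 't': array([-0.40388088, -0.23023051,  1.37191907])}
{'vfov': 56.27181279026887, 'cx': 321.9196440000181, 'cy': 202.73569118817932, 'dist_coeffs': array([-0.07968234,  0.        ,  0.        ,  0.        ,  0.        ]), 'R': array([[ 0.15629186, -0.98769558,  0.00550383],
       [-0.96291315, -0.15360638, -0.22181827],
       [ 0.21993435,  0.02936868, -0.97507249]]), 't': array([-0.0932473 ,  0.57124668,  0.9794726 ])}
```

View pics/scene0.png

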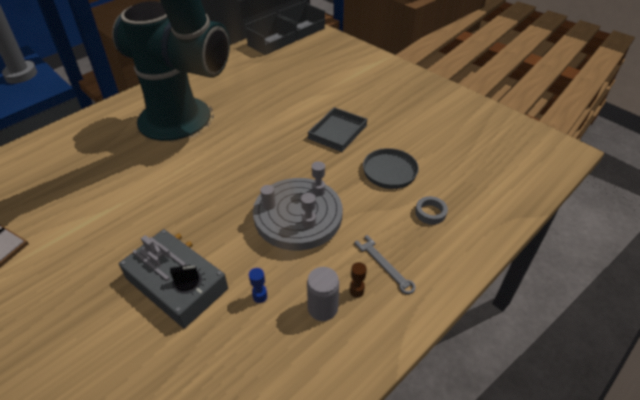

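View pics/top0.png

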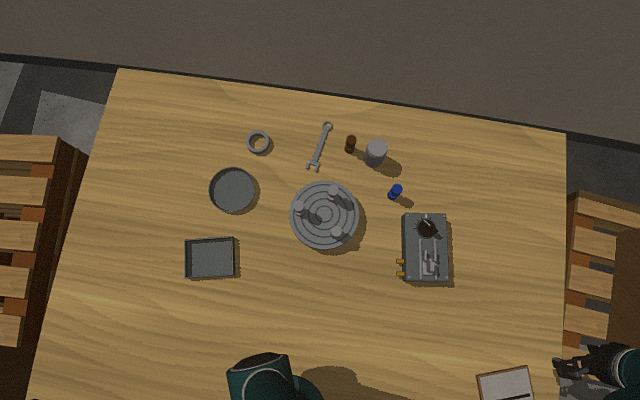

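The scene shows the platen at about (298,210) with three specimens, the console at (173,275), tray at (338,129) and pan at (390,168). In the top view the platen is at (324,215), console at (427,247), tray at (210,258) and pan at (233,190). Next I'll zoom in.

```bash
cat > h.py <<'E'
import cv2, numpy as np
from workcell import sensors, read_camera
def K(c):
    f=200/np.tan(np.radians(c['vfov'])/2); return np.array([[f,0,c['cx']],[0,f,c['cy']],[0,0,1.]])
def ray(c,uv):
    p=cv2.undistortPoints(np.array([[uv]],float),K(c),c['dist_coeffs'])[0,0]
    d=c['R'].T@np.array([p[0],p[1],1]); return -c['R'].T@c['t'], d
def onz(c,uv,z):
    o,d=ray(c,uv); return o+d*(z-o[2])/d[2]
def proj(c,X):
    return cv2.projectPoints(np.array(X,float).reshape(-1,1,3),cv2.Rodrigues(c['R'])[0],c['t'],K(c),c['dist_coeffs'])[0][:,0]
def tri(ca,ua,cb,ub):
    A=[];b=[]
    for c,u in((ca,ua),(cb,ub)):
        o,d=ray(c,u); d=d/np.linalg.norm(d); P=np.eye(3)-np.outer(d,d); A.append(P); b.append(P@o)
    return np.linalg.solve(sum(A),sum(b))
def crop(c,x0,y0,x1,y1,s,name):
    im=cv2.resize(c['color'][y0:y1,x0:x1,::-1],None,fx=s,fy=s,interpolation=cv2.INTER_CUBIC)
    im=cv2.convertScaleAbs(im,alpha=1.6); cv2.imwrite('pics/'+name,im)
E
python3 - <<'E'
from h import *
c=read_camera('scene');t=read_camera('top')
import pickle; pickle.dump((c,t),open('init.pkl','wb'))
crop(t,280,170,370,260,6,'t_plat.png');crop(t,385,200,465,295,6,'t_cons.png')
crop(c,240,150,360,250,6,'s_plat.png');crop(c,110,220,240,330,6,'s_cons.png')
E
```

```text
(no output)
```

View pics/t_plat.png

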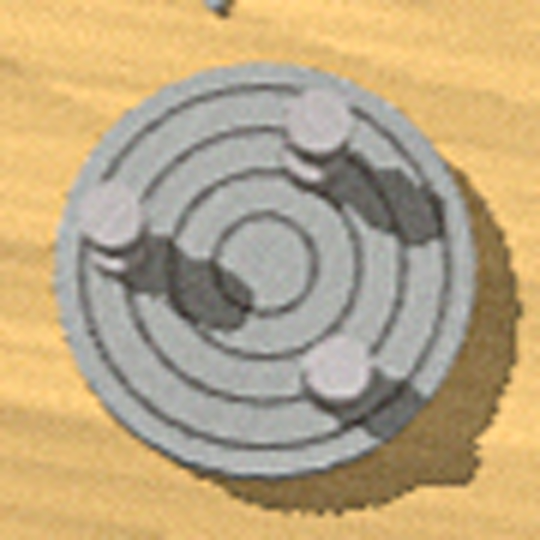

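View pics/t_cons.png

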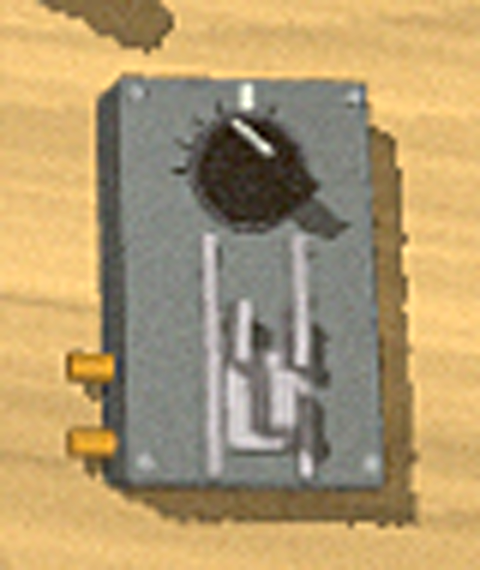

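View pics/s_plat.png

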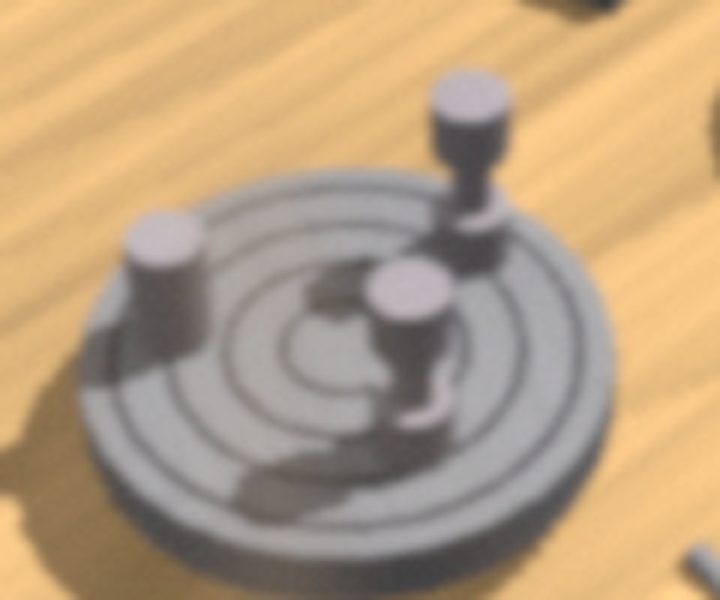

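View pics/s_cons.png

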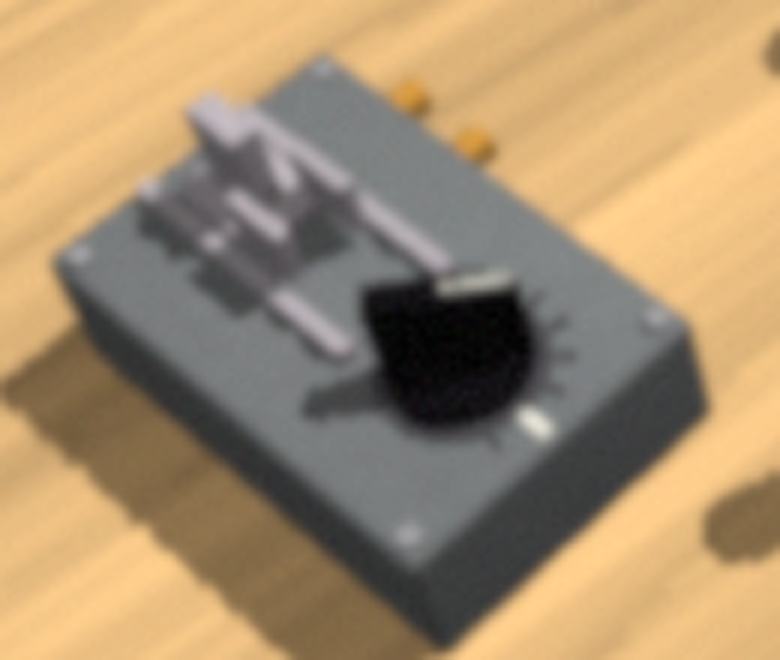

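Run:
```python
from h import *
import pickle
c,t=pickle.load(open('init.pkl','rb'))
def blobs(cam,x0,y0,x1,y1,thr,amin=10):
    im=cam['color'].astype(float); g=im.min(2); sat=im.max(2)-g
    m=((g>thr)&(sat<25)).astype(np.uint8); mm=np.zeros_like(m); mm[y0:y1,x0:x1]=m[y0:y1,x0:x1]
    n,l,st,ce=cv2.connectedComponentsWithStats(mm,connectivity=4)
    return [(st[i,4],ce[i].round(2)) for i in range(1,n) if st[i,4]>=amin]
for thr in (105,115,125): print(thr,blobs(t,285,175,365,255,thr)); print(blobs(c,250,155,345,245,thr))
for cam,pts in ((t,[(318,122,280,170),(112,215,280,170),(338,368,280,170)]),(c,[(470,97,240,150),(410,288,240,150),(165,238,240,150)])):
    for x,y,ox,oy in pts:
        u=np.array([(x+.5)/6-.5+ox,(y+.5)/6-.5+oy]); i=cam['color'][int(round(u[1])),int(round(u[0]))]; print(u.round(1),i)
```

```text
105 [(np.int32(30), array([324.7, 182.3])), (np.int32(22), array([311.59, 184.5 ])), (np.int32(392), array([310.37, 196.86])), (np.int32(10), array([303.8, 188.5])), (np.int32(18), array([341.17, 193.44])), (np.int32(71), array([315.85, 197.37])), (np.int32(10), array([329.7, 197.6])), (np.int32(128), array([324.18, 206.25])), (np.int32(15), array([307.33, 205.67])), (np.int32(96), array([324.27, 213.2 ])), (np.int32(258), array([342.27, 223.53])), (np.int32(13), array([356.54, 211.77])), (np.int32(62), array([331.06, 222.42])), (np.int32(61), array([300.56, 225.49])), (np.int32(14), array([356.21, 220.21])), (np.int32(38), array([307.29, 224.11])), (np.int32(19), array([319.95, 226.11])), (np.int32(13), array([353.77, 227.08])), (np.int32(36), array([324.58, 233.06])), (np.int32(14), array([298.93, 235.57])), (np.int32(15), array([309.2 , 236.67])), (np.int32(14), array([303.21, 239.86])), (np.int32(15), array([316.8, 240.6])), (np.int32(37), array([328.59, 240.59])), (np.int32(99), array([323.68, 245.46]))]
[(np.int32(68), array([318.09, 165.06])), (np.int32(80), array([266.95, 188.72])), (np.int32(44), array([337.64, 201.61])), (np.int32(81), array([307.98, 197.59])), (np.int32(156), array([325.49, 217.34])), (np.int32(66), array([320.61, 211.32])), (np.int32(37), array([295.92, 209.19])), (np.int32(68), array([268.91, 222.41])), (np.int32(14), array([275.79, 217.36])), (np.int32(25), array([332.88, 224.76]))]
115 [(np.int32(11), array([333.91, 193.  ])), (np.int32(12), array([295.  , 203.75])), (np.int32(25), array([299.12, 207.24])), (np.int32(74), array([335.93, 230.72]))]
[(np.int32(37), array([266.46, 188.54]))]
125 []
[]
[332.6 189.9] [121 115 116]
[298.2 205.4] [122 115 117]
[335.9 230.9] [122 119 118]
[317.9 165.8] [120 115 118]
[307.9 197.6] [119 114 116]
[267.1 189.2] [123 116 119]
```

Run:
```python
from h import *
import pickle
c,t=pickle.load(open('init.pkl','rb'))
def disc(cam,u,r=9,thr=104):
    im=cv2.GaussianBlur(cam['color'],(3,3),0).astype(float)
    m=((im[...,0]-im[...,1]>1.)&(im.min(2)>thr)&(im.max(2)-im.min(2)<22)).astype(np.uint8)
    n,l,st,ce=cv2.connectedComponentsWithStats(m,connectivity=4)
    cand=[i for i in range(1,n) if st[i,4]>25 and np.hypot(*(ce[i]-u))<r]
    return [(st[i],ce[i]) for i in cand]
P={}
for n,ut,us,zt in (('Wa',(332.6,189.9),(307.9,197.6),.125),('Wb',(298.2,205.4),(317.9,165.5),.125),('P',(335.9,230.9),(267.1,189.0),.095)):
    a=disc(t,ut);b=disc(c,us)
    print(n,a,b)
    A=a[0][1] if a else np.array(ut); B=b[0][1] if b else np.array(us)
    print('  top',onz(t,A,zt).round(4),'scene',onz(c,B,zt).round(4),'tri',tri(t,A,c,B).round(4))
# console mark, platen centre
hs=cv2.cvtColor(t['color'],cv2.COLOR_RGB2HSV)
```

```text
Wa [(array([327, 185,  11,  10,  81], dtype=int32), array([332.60493827, 189.28395062]))] [(array([302, 194,  13,   8,  76], dtype=int32), array([307.92105263, 197.51315789]))]
  top [ 0.6057 -0.0265  0.125 ] scene [ 0.6059 -0.0286  0.125 ] tri [ 0.6055 -0.0272  0.124 ]
Wb [(array([293, 201,  11,  10,  79], dtype=int32), array([297.81012658, 205.02531646]))] [(array([313, 162,  11,   7,  66], dtype=int32), array([317.95454545, 165.10606061]))]
  top [0.5491 0.0572 0.125 ] scene [0.5489 0.055  0.125 ] tri [0.5487 0.0565 0.1243]
P [(array([331, 226,  11,  10,  78], dtype=int32), array([335.66666667, 230.70512821]))] [(array([261, 186,  13,   7,  73], dtype=int32), array([267.02739726, 188.91780822]))]
  top [ 0.5022 -0.0515  0.095 ] scene [ 0.503  -0.0537  0.095 ] tri [ 0.502  -0.0522  0.0935]
```

Run:
```python
from h import *
import pickle
c,t=pickle.load(open('init.pkl','rb'))
# console top corner/fastener picks from crops
f=lambda x,y,ox,oy:np.array([(x+.5)/6-.5+ox,(y+.5)/6-.5+oy])
T=lambda x,y,z=.055: onz(t,f(x,y,385,200),z)[:2].round(4)
S=lambda x,y,z=.055: onz(c,f(x,y,110,220),z)[:2].round(4)
print('bolts top',T(137,91),T(355,96),T(371,464),T(146,460))
print('bolts scn',S(657,319),S(409,535),S(80,256),S(323,67))
print('mark top',T(246,96),'scn',S(535,423))
print('rails top ends',T(210,236,.061),T(216,474,.061),T(300,236,.061),T(306,474,.061))
print('rails scn ends',S(447,262,.061),S(345,348,.061))
print('nose line top',T(236,122,.097),T(270,155,.097),' scn',S(512,275,.097),S(440,288,.097))
print('tab top scn',S(222,117,.1))
# pan & tray
for n,cam in(('top',t),('scn',c)):
    h=cv2.cvtColor(cam['color'],cv2.COLOR_RGB2HSV); 
    wood=((h[...,1]>70)&(h[...,0]<30)&(h[...,2]>60)).astype(np.uint8)
    m=cv2.morphologyEx(1-wood,cv2.MORPH_OPEN,np.ones((3,3)))
    k,l,st,ce=cv2.connectedComponentsWithStats(m,connectivity=4)
    for i in range(1,k):
        if 100<st[i,4]<8000: print(n,st[i],ce[i].round(1),onz(cam,ce[i],.02)[:2].round(3))
crop(t,175,160,265,285,6,'t_tp.png');crop(c,290,95,430,200,5,'s_tp.png')
```

```text
bolts top [ 0.5846 -0.245 ] [ 0.5984 -0.3478] [ 0.4292 -0.3706] [ 0.4157 -0.2678]
bolts scn [ 0.5834 -0.2465] [ 0.5965 -0.3495] [ 0.428  -0.3721] [ 0.4126 -0.2682]
mark top [ 0.5903 -0.2964] scn [ 0.5893 -0.2981]
rails top ends [ 0.5209 -0.2847] [ 0.4138 -0.2987] [ 0.5273 -0.3262] [ 0.4199 -0.3394]
rails scn ends [ 0.5209 -0.285 ] [ 0.5272 -0.3279]
nose line top [ 0.5679 -0.2823] [ 0.5553 -0.299 ]  scn [ 0.5677 -0.2825] [ 0.5563 -0.3016]
tab top scn [ 0.4498 -0.3167]
top [306 124  25  47 315] [318.4 147.8] [0.755 0.036]
top [246 130  24  24 291] [257.2 141.5] [0.746 0.223]
top [364 138  23  30 516] [375.  152.3] [ 0.768 -0.135]
top [ 208  167   47   45 1663] [231.5 189.2] [0.587 0.268]
top [ 289  180   71   70 3853] [323.7 214.7] [ 0.554 -0.012]
top [388 183  15  17 174] [394.7 191.1] [ 0.657 -0.208]
top [ 401  213   48   69 3092] [424.5 247.2] [ 0.506 -0.311]
top [ 184  236   51   42 1983] [209.1 256.9] [0.382 0.291]
top [  0 252  13  14 158] [  5.5 258.2] [0.271 0.91 ]
top [590 262  24  12 159] [601.6 267.5] [ 0.525 -0.85 ]
top [585 298  25  16 251] [597.3 305.4] [ 0.413 -0.839]
to
[... 433 characters left out ...]
] [0.459 0.918]
scn [509  63  22  17 207] [519.5  70.9] [0.587 0.928]
scn [540  76  30  39 359] [555.6  90.5] [0.724 0.905]
scn [ 308  108   59   43 1540] [337.  129.2] [0.392 0.279]
scn [ 363  149   55   40 1742] [389.9 168.3] [0.597 0.258]
scn [ 253  161   90   89 5433] [298.1 211.5] [ 0.545 -0.005]
scn [416 196  32  29 592] [431.1 209.8] [0.754 0.215]
scn [  0 227  23  33 429] [  7.6 242.2] [ 0.162 -0.534]
scn [ 120  230  107   98 5903] [173.4 276.7] [ 0.502 -0.309]
scn [355 236  60  58 692] [385.8 264.9] [0.782 0.022]
scn [248 267  20  36 525] [257.8 284.4] [ 0.636 -0.196]
scn [ 307  267   32   54 1493] [322.7 293. ] [ 0.74  -0.118]
scn [350 272  15  25 267] [356.5 284.2] [ 0.772 -0.056]
```

View pics/t_tp.png

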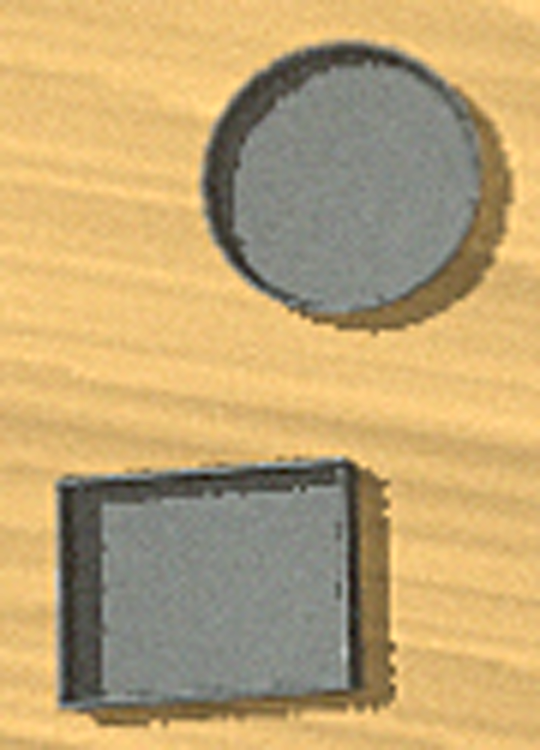

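View pics/s_tp.png

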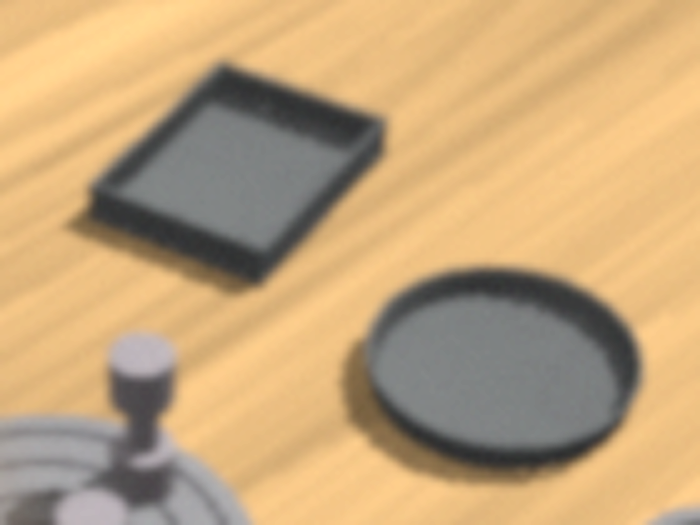

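```bash
cat >> h.py <<'E'
from scipy.spatial.transform import Rotation as Ro
def st():
    s=sensors.read_state(); R=Ro.from_rotvec(s['tcp_rot']).as_matrix(); return s,R
def go(x,y,z,yaw=None):
    """remaining delta in tool axes; translation first (current axes), then turn"""
    s,R=st(); d=R.T@(np.array([x,y,z])-s['tool_pos'])
    yw=np.arctan2(R[1,0],R[0,0]); r=0
    if yaw is not None: r=-((yaw-yw+np.pi/2)%np.pi-np.pi/2)   # half-turn symmetric; tool y down => sign flips
    print('t %.2f pos %s yaw %.3f q6 %.2f F %s w %.3f'%(s['time'],s['tool_pos'].round(4),yw,s['q'][5],s['wrist_force'].round(1),s['width']*.0854))
    print('  delta',d.round(4),'turn',round(r,3))
E
python3 - <<'E'
from h import *
import pickle
s,R=st();print(R.round(3))
c,t=pickle.load(open('init.pkl','rb'))
f=lambda x,y,ox,oy,k=6:np.array([(x+.5)/k-.5+ox,(y+.5)/k-.5+oy])
tc=np.array([onz(t,f(x,y,175,160),.025)[:2] for x,y in((60,482),(350,462),(358,690),(66,706))]);print('tray top',tc.round(4),tc.mean(0).round(4))
sc=np.array([onz(c,f(x,y,290,95,5),.025)[:2] for x,y in((222,65),(383,120),(266,252),(92,188))]);print('tray scn',sc.round(4),sc.mean(0).round(4))
for n,cam in(('top',t),('scn',c)):
    h=cv2.cvtColor(cam['color'],cv2.COLOR_RGB2HSV)
    b=[208,167,255,212] if n=='top' else [363,149,418,189]
    for p in((b[0]-.5,None),(b[2]-.5,None)):
        pass
# pan rim extremes: top crop left 205,right 482 ; use ellipse centre
print('pan top', onz(t,f((203+481)/2,(41+314)/2,175,160),.015)[:2], 'scn',onz(c,f((367+640)/2,(268+462)/2,290,95,5),.015)[:2])
go(.6055,-.0272,.2,0)
E
```

```text
[[ 0.42  -0.001  0.907]
 [-0.907  0.001  0.42 ]
 [-0.001 -1.     0.   ]]
tray top [[0.418  0.3699]
 [0.4499 0.2339]
 [0.3457 0.2085]
 [0.3156 0.343 ]] [0.3823 0.2888]
tray scn [[0.3196 0.3414]
 [0.4201 0.3671]
 [0.4553 0.2359]
 [0.3515 0.2087]] [0.3866 0.2883]
pan top [0.5885081  0.26964036] scn [0.59249711 0.26507902]
t 0.20 pos [ 0.2835 -0.612   0.2304] yaw -1.137 q6 -0.04 F [-0.6 -0.4 -0.9] w 0.085
  delta [-0.3953  0.031   0.538 ] turn -1.137
```

Request:
{"method": "arm_command", "body": {
  "deltas": [
    [-0.033,0.001,0.045,0],
    [-0.033,0.001,0.045,0],
    [-0.033,0.001,0.045,0],
    [-0.033,0.001,0.045,0],
    [-0.033,0.001,0.045,0],
    [-0.033,0.001,0.045,0],
    [-0.033,0.001,0.045,0],
    [-0.033,0.001,0.045,0],
    [-0.033,0.001,0.045,0],
    [-0.033,0.001,0.045,0],
    [-0.033,0.001,0.045,0],
    [-0.032,0.001,0.043,0],
    [0,0,0,-0.162],
    [0,0,0,-0.162],
    [0,0,0,-0.162],
    [0,0,0,-0.162],
    [0,0,0,-0.162],
    [0,0,0,-0.162],
    [0,0,0,-0.162]
  ],
  "fingers": 0.06,
  "newtons": 40
}}

```text
time: 2.58
tool_pos: [0.6056, -0.0279, 0.219]
tcp_rot: [-1.571, -0.001, 0.002]
wrist_force: [-0.3, 0.6, -1.3]
width: 0.707
```

```bash
python3 -c "
from h import *
go(.6055,-.0272,.0935,0); s,R=st();print(R.round(3))"
```

```text
t 2.58 pos [ 0.6056 -0.0279  0.219 ] yaw 0.002 q6 -0.09 F [-0.3  0.6 -1.3] w 0.060
  delta [-1.000e-04  1.255e-01  7.000e-04] turn 0.002
[[ 1.    -0.001 -0.002]
 [ 0.002  0.     1.   ]
 [-0.001 -1.     0.   ]]
```

Request:
{"method": "arm_command", "body": {
  "deltas": [
    [0,0.025,0,0],
    [0,0.035,0,0],
    [0,0.035,0,0],
    [0,0.02,0,0],
    [0,0.01,0,0],
    [0,0,0.001,0],
    [0,0,0,0]
  ]
}}

```text
time: 3.45
tool_pos: [0.6071, -0.027, 0.0958]
tcp_rot: [-1.571, 0.0, -0.004]
wrist_force: [-0.5, -1.1, 0.1]
width: 0.698
```

Request:
{"method": "arm_command", "body": {
  "deltas": [
    [0,0,0,0],
    [0,0,0,0],
    [0,0,0,0],
    [0,0,0,0],
    [0,0,0,0],
    [0,0,0,0]
  ],
  "fingers": 0.0
}}

```text
time: 4.2
tool_pos: [0.6065, -0.027, 0.0955]
tcp_rot: [-1.571, 0.001, -0.004]
wrist_force: [-2.4, -0.3, 5.5]
width: 0.339
```

```bash
python3 -c "
from h import *
go(.378,.3175,.19,.24)"
```

```text
t 4.20 pos [ 0.6065 -0.027   0.0955] yaw -0.003 q6 -0.08 F [-2.4 -0.3  5.5] w 0.029
  delta [-0.2294 -0.0949  0.3438] turn -0.243
```

Request:
{"method": "arm_command", "body": {
  "deltas": [
    [0,-0.02,0,0],
    [0,-0.04,0,0],
    [0,-0.04,0,0],
    [-0.015,0,0.02,0],
    [-0.025,0,0.04,0],
    [-0.03,0,0.045,0],
    [-0.03,0,0.045,0],
    [-0.03,0,0.045,0],
    [-0.03,0,0.045,0],
    [-0.03,0,0.045,0],
    [-0.025,0,0.035,0],
    [-0.014,0,0.023,0],
    [0,0,0,-0.08],
    [0,0,0,-0.08],
    [0,0,0,-0.08],
    [0,0,0,0],
    [0,0,0,0]
  ]
}}

```text
time: 6.32
tool_pos: [0.3771, 0.3165, 0.1938]
tcp_rot: [-1.563, -0.184, 0.186]
wrist_force: [-0.0, 0.2, -1.4]
width: 0.339
```

```bash
python3 -c "
from h import *
go(.378,.3175,.055,.24)"
```

```text
t 6.33 pos [0.3771 0.3165 0.1938] yaw 0.236 q6 0.41 F [-0.   0.2 -1.4] w 0.029
  delta [0.0012 0.1388 0.0008] turn -0.004
```

Request:
{"method": "arm_command", "body": {
  "deltas": [
    [0.001,0.03,0.001,0],
    [0,0.04,0,0],
    [0,0.035,0,0],
    [0,0.018,0,0],
    [0,0.008,0,0],
    [0,0.003,0,0],
    [0,0,0,0],
    [0,0,0,0]
  ]
}}

```text
time: 7.32
tool_pos: [0.3794, 0.3185, 0.0614]
tcp_rot: [-1.562, -0.187, 0.185]
wrist_force: [0.2, 0.0, -1.7]
width: 0.337
```

```bash
python3 -c "
from h import *
go(.378,.3175,.0545,.24)"
```

```text
t 7.33 pos [0.3794 0.3185 0.0614] yaw 0.237 q6 0.41 F [ 0.2  0.  -1.7] w 0.029
  delta [-0.0017  0.0069 -0.0007] turn -0.003
```

Request:
{"method": "arm_command", "body": {
  "deltas": [
    [0,0.004,0,0],
    [0,0.002,0,0],
    [0,0,0,0],
    [0,0,0,0]
  ]
}}

```text
time: 7.82
tool_pos: [0.3787, 0.318, 0.0545]
tcp_rot: [-1.563, -0.186, 0.186]
wrist_force: [-1.4, -0.7, 2.0]
width: 0.338
```

```bash
python3 -c "
from h import *
go(.378,.3175,.0545,.24)"
```

```text
t 7.83 pos [0.3787 0.318  0.0545] yaw 0.237 q6 0.41 F [-1.4 -0.7  2. ] w 0.029
  delta [-0.0008  0.     -0.0004] turn -0.003
```

Request:
{"method": "arm_command", "body": {
  "deltas": [
    [0,0,0,0],
    [0,0,0,0],
    [0,0,0,0],
    [0,0,0,0],
    [0,-0.02,0,0],
    [0,-0.04,0,0],
    [0,-0.045,0,0],
    [0,-0.03,0,0],
    [0,0,0,0]
  ],
  "fingers": 0.06
}}

```text
time: 8.95
tool_pos: [0.3805, 0.3194, 0.1925]
tcp_rot: [-1.559, -0.191, 0.181]
wrist_force: [0.6, 0.8, 0.5]
width: 0.697
```

```bash
python3 -c "
from h import *
t=read_camera('top');c=read_camera('scene');crop(c,270,80,430,230,5,'s1.png')
go(.549,.0565,.19,.24)"
```

```text
t 9.05 pos [0.3784 0.3178 0.1888] yaw 0.237 q6 0.41 F [-0.3 -0.4  0. ] w 0.060
  delta [ 0.1045 -0.0011 -0.294 ] turn -0.003
```

View pics/s1.png

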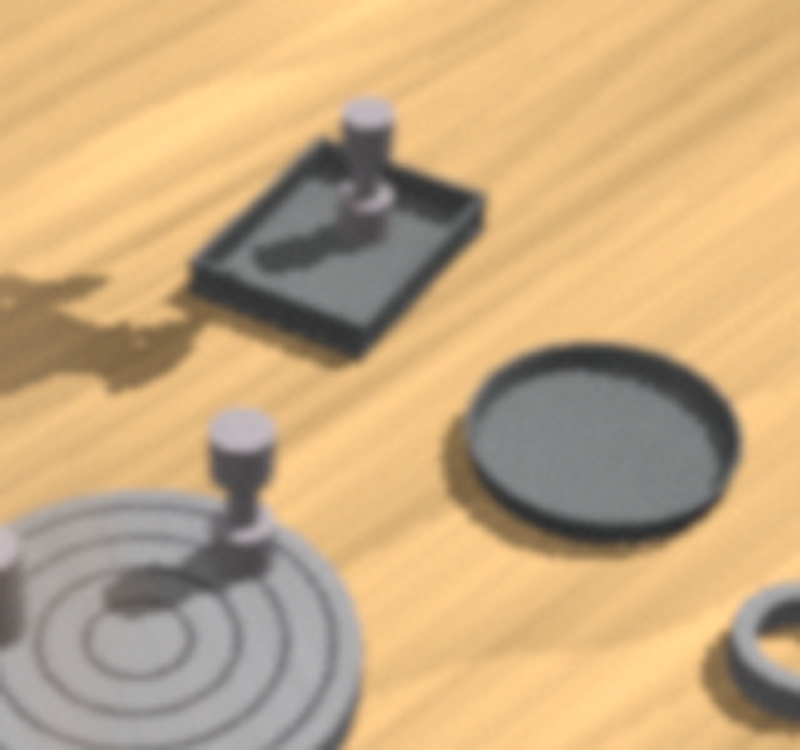

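The first specimen stands upright in the far half of the tray (crop (367,170), image about (343,114)).

Request:
{"method": "arm_command", "body": {
  "deltas": [
    [0.01,0,-0.028,0],
    [0.018,0,-0.05,0],
    [0.019,0,-0.054,0],
    [0.019,0,-0.054,0],
    [0.019,0,-0.054,0],
    [0.013,0,-0.036,0],
    [0.006,0,-0.018,0],
    [0,0,0,0],
    [0,0,0,0]
  ]
}}

```text
time: 10.18
tool_pos: [0.5477, 0.0577, 0.1885]
tcp_rot: [-1.562, -0.185, 0.188]
wrist_force: [-0.2, -0.5, 0.7]
width: 0.703
```

```bash
python3 -c "
from h import *
go(.549,.0565,.0955,.24)"
```

```text
t 10.18 pos [0.5477 0.0577 0.1885] yaw 0.238 q6 -0.18 F [-0.2 -0.5  0.7] w 0.060
  delta [ 0.0011  0.093  -0.0016] turn -0.002
```

Request:
{"method": "arm_command", "body": {
  "deltas": [
    [0.001,0.025,-0.001,0],
    [0,0.035,0,0],
    [0,0.023,0,0],
    [0,0.01,0,0],
    [0,0,0,0],
    [0,0,0,0]
  ]
}}

```text
time: 10.92
tool_pos: [0.5508, 0.0564, 0.0976]
tcp_rot: [-1.563, -0.188, 0.185]
wrist_force: [0.5, 0.6, 1.0]
width: 0.703
```

Request:
{"method": "arm_command", "body": {
  "deltas": [
    [0,0,0,0],
    [0,0,0,0],
    [0,0,0,0],
    [0,0,0,0],
    [0,0,0,0],
    [0,0,0,0]
  ],
  "fingers": 0.0
}}

```text
time: 11.68
tool_pos: [0.5506, 0.0558, 0.0974]
tcp_rot: [-1.563, -0.187, 0.185]
wrist_force: [-1.5, -0.4, 6.2]
width: 0.339
```

```bash
python3 -c "
from h import *
go(.392,.2595,.19,.24)"
```

```text
t 11.68 pos [0.5506 0.0558 0.0974] yaw 0.237 q6 -0.18 F [-1.5 -0.4  6.2] w 0.029
  delta [-0.1062 -0.0928  0.2352] turn -0.003
```

Request:
{"method": "arm_command", "body": {
  "deltas": [
    [0,-0.02,0,0],
    [0,-0.04,0,0],
    [0,-0.035,0,0],
    [-0.012,0,0.025,0],
    [-0.02,0,0.046,0],
    [-0.024,0,0.053,0],
    [-0.024,0,0.053,0],
    [-0.016,0,0.036,0],
    [-0.01,0,0.022,0],
    [0,0,0,0],
    [0,0,0,0]
  ]
}}

```text
time: 13.05
tool_pos: [0.3919, 0.259, 0.191]
tcp_rot: [-1.563, -0.186, 0.186]
wrist_force: [0.9, -0.0, -1.4]
width: 0.335
```

```bash
python3 -c "
from h import *
go(.392,.2595,.0564,.24)"
```

```text
t 13.05 pos [0.3919 0.259  0.191 ] yaw 0.237 q6 0.29 F [ 0.9 -0.  -1.4] w 0.029
  delta [0.0002 0.1346 0.0006] turn -0.003
```

Request:
{"method": "arm_command", "body": {
  "deltas": [
    [0,0.03,0,0],
    [0,0.04,0,0],
    [0,0.035,0,0],
    [0,0.015,0,0],
    [0,0.006,0,0],
    [0,0.003,0,0],
    [0,0,0,0],
    [0,0,0,0]
  ]
}}

```text
time: 14.05
tool_pos: [0.3925, 0.2599, 0.0633]
tcp_rot: [-1.562, -0.188, 0.185]
wrist_force: [0.5, -0.1, -1.1]
width: 0.332
```

```bash
python3 -c "
from h import *
go(.392,.2595,.0564,.24)"
```

```text
t 14.05 pos [0.3925 0.2599 0.0633] yaw 0.237 q6 0.29 F [ 0.5 -0.1 -1.1] w 0.028
  delta [-0.0006  0.0069 -0.0003] turn -0.003
```

Request:
{"method": "arm_command", "body": {
  "deltas": [
    [0,0.004,0,0],
    [0,0.002,0,0],
    [0,0,0,0],
    [0,0,0,0]
  ]
}}

```text
time: 14.55
tool_pos: [0.3917, 0.2595, 0.0564]
tcp_rot: [-1.563, -0.186, 0.186]
wrist_force: [-0.8, -0.7, 2.3]
width: 0.335
```

```bash
python3 -c "
from h import *
go(.392,.2595,.0564,.24)"
```

```text
t 14.55 pos [0.3917 0.2595 0.0564] yaw 0.237 q6 0.29 F [-0.8 -0.7  2.3] w 0.029
  delta [ 0.0002  0.     -0.0001] turn -0.003
```

Release, rise, and head to the plain cylinder.

Request:
{"method": "arm_command", "body": {
  "deltas": [
    [0,0,0,0],
    [0,0,0,0],
    [0,0,0,0],
    [0,0,0,0],
    [0,-0.02,0,0],
    [0,-0.04,0,0],
    [0,-0.045,0,0],
    [0,-0.025,0,0],
    [0,0,0,0]
  ],
  "fingers": 0.06
}}

```text
time: 15.68
tool_pos: [0.3934, 0.2604, 0.1889]
tcp_rot: [-1.56, -0.19, 0.182]
wrist_force: [-0.2, 0.2, -0.4]
width: 0.701
```

```bash
python3 -c "
from h import *
go(.5023,-.0524,.16,.24)"
```

```text
t 15.68 pos [0.3934 0.2604 0.1889] yaw 0.237 q6 0.29 F [-0.2  0.2 -0.4] w 0.060
  delta [ 0.0322  0.0285 -0.3297] turn -0.003
```

Request:
{"method": "arm_command", "body": {
  "deltas": [
    [0.003,0,-0.03,0],
    [0.005,0,-0.05,0],
    [0.006,0.002,-0.058,0],
    [0.006,0.005,-0.058,0],
    [0.005,0.008,-0.058,0],
    [0.004,0.008,-0.042,0],
    [0.003,0.004,-0.024,0],
    [0,0,-0.01,0],
    [0,0,0,0],
    [0,0,0,0]
  ]
}}

```text
time: 16.92
tool_pos: [0.4999, -0.0529, 0.159]
tcp_rot: [-1.562, -0.186, 0.187]
wrist_force: [-0.1, -0.4, 0.1]
width: 0.702
```

```bash
python3 -c "
from h import *
go(.5023,-.0524,.0630,.24)
c=read_camera('scene');crop(c,230,80,390,230,5,'s2.png')"
```

```text
t 16.93 pos [ 0.4999 -0.0529  0.159 ] yaw 0.238 q6 -0.39 F [-0.1 -0.4  0.1] w 0.060
  delta [ 0.0025  0.096  -0.0001] turn -0.002
```

View pics/s2.png

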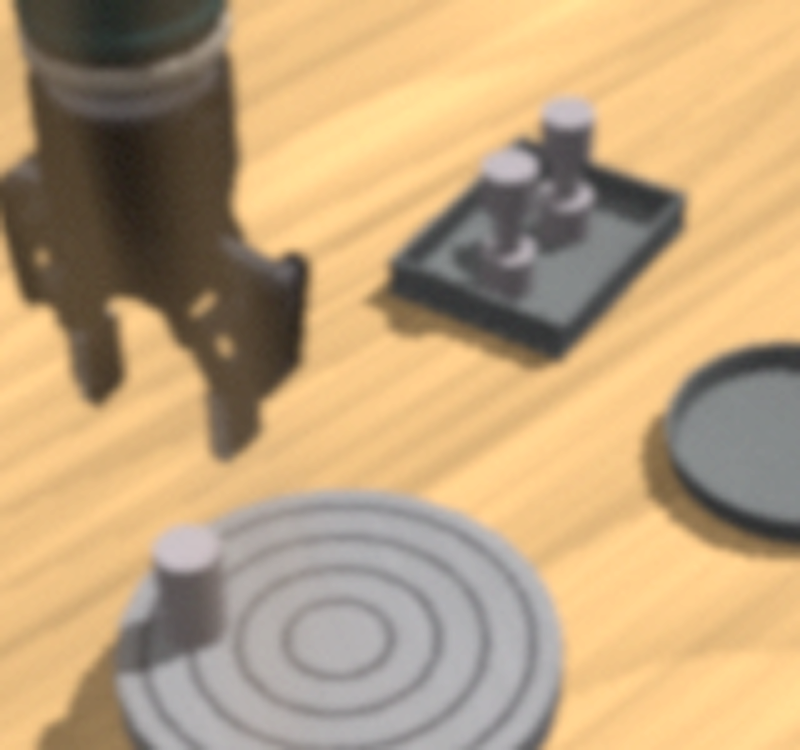

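Both waisted specimens stand upright in the tray (crop (510,215) and (567,165)), and the open gripper is above the plain cylinder at (188,585).

Request:
{"method": "arm_command", "body": {
  "deltas": [
    [0.0015,0.025,0,0],
    [0,0.035,0,0],
    [0,0.023,0,0],
    [0,0.012,0,0],
    [0,0,0,0],
    [0,0,0,0]
  ]
}}

```text
time: 17.73
tool_pos: [0.5028, -0.0534, 0.0654]
tcp_rot: [-1.563, -0.188, 0.185]
wrist_force: [0.3, -0.3, -0.4]
width: 0.703
```

Request:
{"method": "arm_command", "body": {
  "deltas": [
    [0,0,0,0],
    [0,0,0,0],
    [0,0,0,0],
    [0,0,0,0],
    [0,0,0,0],
    [0,0,0,0]
  ],
  "fingers": 0.0
}}

```text
time: 18.48
tool_pos: [0.5026, -0.0537, 0.0654]
tcp_rot: [-1.563, -0.187, 0.185]
wrist_force: [-1.7, 0.4, 6.3]
width: 0.339
```

```bash
python3 -c "
from h import *
go(.5903,.2673,.16,.24)"
```

```text
t 18.48 pos [ 0.5026 -0.0537  0.0654] yaw 0.237 q6 -0.39 F [-1.7  0.4  6.3] w 0.029
  delta [ 0.1607 -0.0945  0.2914] turn -0.003
```

Request:
{"method": "arm_command", "body": {
  "deltas": [
    [0,-0.02,0,0],
    [0,-0.04,0,0],
    [0,-0.035,0,0],
    [0.014,0,0.026,0],
    [0.024,0,0.044,0],
    [0.027,0,0.049,0],
    [0.027,0,0.049,0],
    [0.027,0,0.049,0],
    [0.02,0,0.036,0],
    [0.014,0,0.025,0],
    [0.008,0,0.013,0],
    [0,0,0,0],
    [0,0,0,0]
  ]
}}

```text
time: 20.1
tool_pos: [0.5896, 0.266, 0.159]
tcp_rot: [-1.564, -0.185, 0.186]
wrist_force: [0.4, -0.1, -0.7]
width: 0.339
```

```bash
python3 -c "
from h import *
go(.5903,.2673,.0244,.24)"
```

```text
t 20.10 pos [0.5896 0.266  0.159 ] yaw 0.236 q6 0.15 F [ 0.4 -0.1 -0.7] w 0.029
  delta [0.0011 0.1346 0.0012] turn -0.004
```

Request:
{"method": "arm_command", "body": {
  "deltas": [
    [0.001,0.03,0.001,0],
    [0,0.04,0,0],
    [0,0.035,0,0],
    [0,0.015,0,0],
    [0,0.006,0,0],
    [0,0.002,0,0],
    [0,0,0,0],
    [0,0,0,0]
  ]
}}

```text
time: 21.1
tool_pos: [0.5916, 0.2688, 0.0326]
tcp_rot: [-1.562, -0.188, 0.184]
wrist_force: [-0.6, -1.1, -1.1]
width: 0.34
```

```bash
python3 -c "
from h import *
go(.5903,.2673,.0244,.24)"
```

```text
t 21.10 pos [0.5916 0.2688 0.0326] yaw 0.237 q6 0.15 F [-0.6 -1.1 -1.1] w 0.029
  delta [-0.0016  0.0082 -0.0011] turn -0.003
```

Request:
{"method": "arm_command", "body": {
  "deltas": [
    [0,0.004,0,0],
    [0,0.003,0,0],
    [0,0,0,0],
    [0,0,0,0]
  ]
}}

```text
time: 21.6
tool_pos: [0.5908, 0.2685, 0.0245]
tcp_rot: [-1.563, -0.186, 0.186]
wrist_force: [-0.9, 0.7, 1.7]
width: 0.335
```

```bash
python3 -c "
from h import *
go(.5903,.2673,.0244,.24)"
```

```text
t 21.60 pos [0.5908 0.2685 0.0245] yaw 0.237 q6 0.15 F [-0.9  0.7  1.7] w 0.029
  delta [-0.0007  0.0001 -0.001 ] turn -0.003
```

Request:
{"method": "arm_command", "body": {
  "deltas": [
    [0,0,0,0],
    [0,0,0,0],
    [0,0,0,0],
    [0,0,0,0],
    [0,-0.02,0,0],
    [0,-0.04,0,0],
    [0,-0.05,0,0],
    [0,-0.04,0,0],
    [0,-0.02,0,0],
    [0,0,0,0],
    [0,0,0,0]
  ],
  "fingers": 0.06
}}

```text
time: 22.98
tool_pos: [0.5895, 0.2679, 0.1923]
tcp_rot: [-1.564, -0.184, 0.189]
wrist_force: [0.2, 0.1, -0.1]
width: 0.703
```

```bash
python3 -c "
from h import *
go(.5555,-.3015,.18,-.56)"
```

```text
t 22.98 pos [0.5895 0.2679 0.1923] yaw 0.237 q6 0.15 F [ 0.2  0.1 -0.1] w 0.060
  delta [-0.1667  0.0131 -0.5455] turn 0.797
```

Request:
{"method": "arm_command", "body": {
  "deltas": [
    [-0.008,0,-0.025,0],
    [-0.014,0,-0.046,0],
    [-0.017,0,-0.056,0],
    [-0.017,0,-0.056,0],
    [-0.017,0,-0.056,0],
    [-0.017,0,-0.056,0],
    [-0.017,0,-0.056,0],
    [-0.017,0.004,-0.056,0],
    [-0.017,0.004,-0.056,0],
    [-0.015,0.004,-0.046,0],
    [-0.008,0,-0.026,0],
    [-0.003,0,-0.0105,0],
    [0,0,0,0.133],
    [0,0,0,0.133],
    [0,0,0,0.133],
    [0,0,0,0.133],
    [0,0,0,0.133],
    [0,0,0,0.133],
    [0,0,0,0],
    [0,0,0,0]
  ]
}}

```text
time: 25.48
tool_pos: [0.5561, -0.3005, 0.1818]
tcp_rot: [-1.526, 0.438, -0.437]
wrist_force: [0.4, 0.1, -0.1]
width: 0.703
```

```bash
python3 -c "
from h import *
go(.5555,-.3015,.0690,-.56)
c=read_camera('scene');t=read_camera('top');crop(c,290,80,430,200,5,'s3.png');crop(t,175,160,455,290,2.8,'t3.png')"
```

```text
t 25.48 pos [ 0.5561 -0.3005  0.1818] yaw -0.558 q6 0.02 F [ 0.4  0.1 -0.1] w 0.060
  delta [ 0.0002  0.1128 -0.0011] turn 0.002
```

View pics/s3.png

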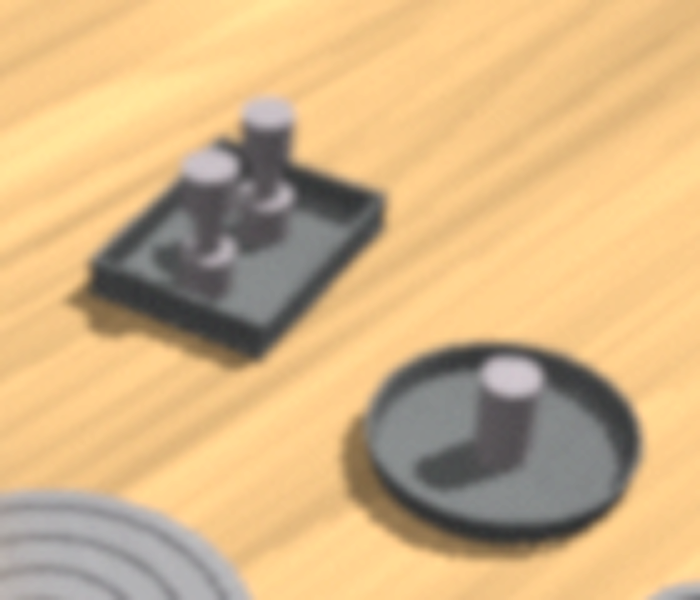

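View pics/t3.png

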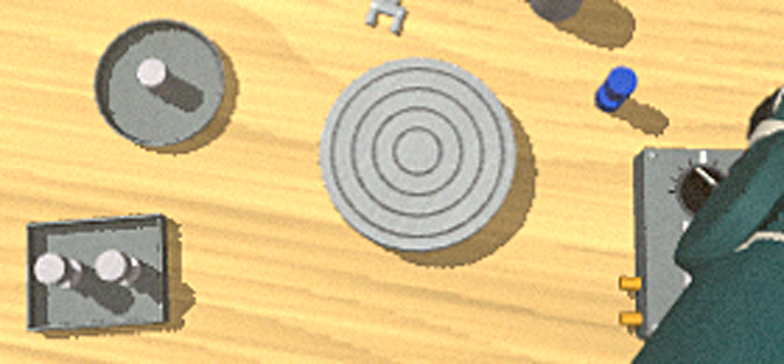

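All three specimens stand upright in the right containers (plain one at crop (510,410) in the pan), and the platen is clear. Now the knob.

Request:
{"method": "arm_command", "body": {
  "deltas": [
    [0,0.025,-0.001,0],
    [0,0.035,0,0],
    [0,0.028,0,0],
    [0,0.016,0,0],
    [0,0.006,0,0],
    [0,0,0,0],
    [0,0,0,0]
  ],
  "newtons": 30
}}

```text
time: 26.45
tool_pos: [0.5569, -0.3025, 0.0737]
tcp_rot: [-1.526, 0.438, -0.441]
wrist_force: [0.4, 0.3, 1.2]
width: 0.702
```

Request:
{"method": "arm_command", "body": {
  "deltas": [
    [0,0,0,0],
    [0,0,0,0],
    [0,0,0,0],
    [0,0,0,0],
    [0,0,0,0],
    [0,0,0,0],
    [0,0,0,0]
  ],
  "fingers": 0.0
}}

```text
time: 27.32
tool_pos: [0.5557, -0.302, 0.0728]
tcp_rot: [-1.526, 0.44, -0.439]
wrist_force: [-4.0, 1.5, 6.5]
width: 0.13
```

```bash
python3 -c "
from h import *
go(.5555,-.3015,.0690,-1.439)
print(sensors.read_state()['torque'])"
```

```text
t 27.32 pos [ 0.5557 -0.302   0.0728] yaw -0.561 q6 0.02 F [-4.   1.5  6.5] w 0.011
  delta [-0.0004  0.0038  0.0003] turn 0.878
[0.17030364 0.44759922 0.02988531]
```

Request:
{"method": "arm_command", "body": {
  "deltas": [
    [0,0,0,0.1],
    [0,0,0,0.11],
    [0,0,0,0.11],
    [0,0,0,0.11],
    [0,0,0,0.11],
    [0,0,0,0.11],
    [0,0,0,0.11],
    [0,0,0,0.08],
    [0,0,0,0.038],
    [0,0,0,0],
    [0,0,0,0]
  ]
}}

```text
time: 28.7
tool_pos: [0.5559, -0.3021, 0.0728]
tcp_rot: [-1.269, 1.112, -1.112]
wrist_force: [-2.2, 0.6, 5.2]
width: 0.136
```

```bash
python3 -c "
from h import *
go(.5555,-.3015,.0690,-1.439)"
```

```text
t 28.70 pos [ 0.5559 -0.3021  0.0728] yaw -1.439 q6 0.90 F [-2.2  0.6  5.2] w 0.012
  delta [-0.0007  0.0038 -0.0003] turn -0.0
```

Request:
{"method": "arm_command", "body": {
  "deltas": [
    [0,0,0,0],
    [0,0,0,0],
    [0,0,0,0],
    [0,0,0,0],
    [0,-0.02,0,0],
    [0,-0.04,0,0],
    [0,-0.04,0,0],
    [0,-0.02,0,0],
    [0,0,0,0]
  ],
  "fingers": 0.05
}}

```text
time: 29.82
tool_pos: [0.5572, -0.3027, 0.1951]
tcp_rot: [-1.268, 1.107, -1.116]
wrist_force: [-0.1, -1.2, -0.5]
width: 0.59
```

```bash
python3 -c "
from h import *
go(.4495,-.3162,.0700,-1.439)
c=read_camera('scene');t=read_camera('top');crop(c,100,200,240,330,5,'s4.png');crop(t,365,190,485,295,6,'t4.png')"
```

```text
t 29.82 pos [ 0.5572 -0.3027  0.1951] yaw -1.439 q6 0.90 F [-0.1 -1.2 -0.5] w 0.050
  delta [-0.0012  0.1247 -0.1091] turn 0.0
```

View pics/s4.png

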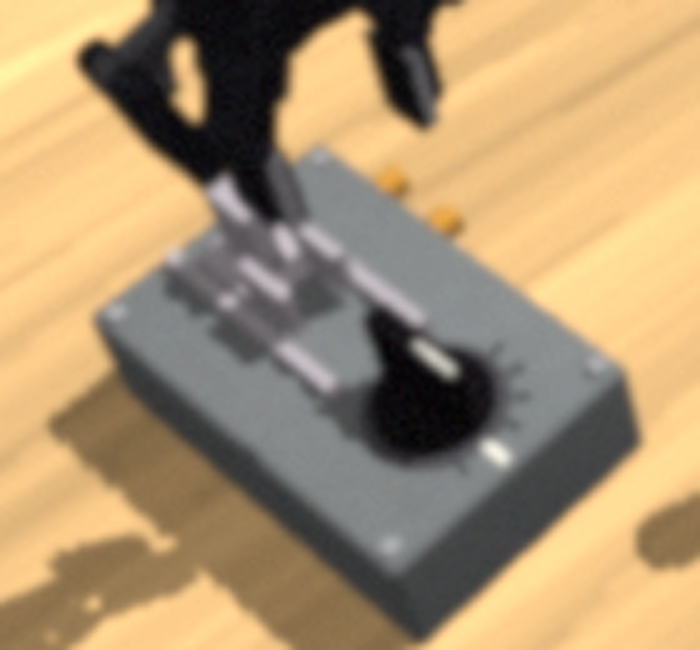

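View pics/t4.png

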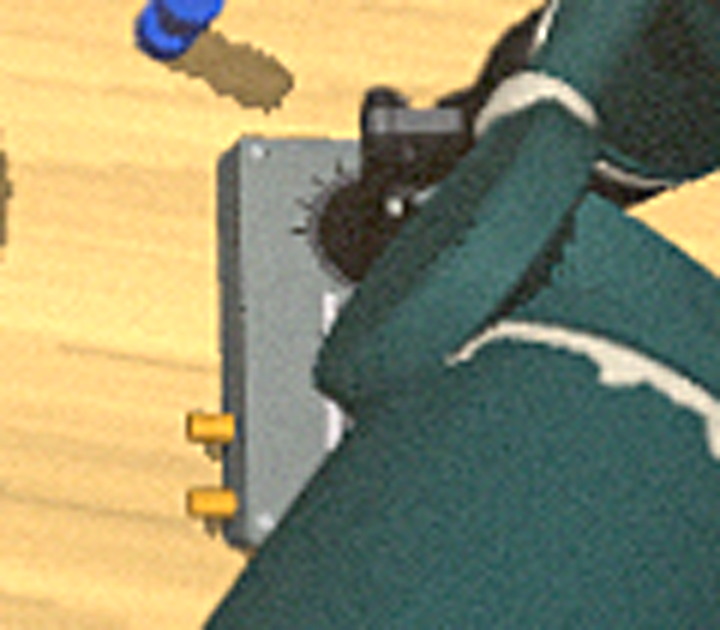

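Run:
```python
from h import *
c=read_camera('scene')
im=c['color'].astype(int)
m=((im.min(2)>85)).astype(np.uint8); 
mm=np.zeros_like(m); mm[263:278,180:194]=m[263:278,180:194]
ys,xs=np.nonzero(mm); P=np.array([onz(c,(x,y),.097)[:2] for x,y in zip(xs,ys)])
print(len(P),P.mean(0).round(4)); u,s,v=np.linalg.svd(P-P.mean(0)); v=v[0]*np.sign(v[0][0]); print('line ang',np.arctan2(v[1],v[0]),s)
f=lambda x,y:np.array([(x+.5)/5-.5+100,(y+.5)/5-.5+200])
B={k:onz(c,f(*p),.055)[:2] for k,p in dict(a=(598,364),b=(391,546),c=(116,313),d=(321,158),mark=(496,454)).items()}
print({k:x.round(4) for k,x in B.items()})
for p,q in (('d','a'),('c','b')): w=B[p]-B[q]; w=-w; w=B[q]-B[p]; print(np.arctan2(w[1],w[0]))
ctr=sum(B[k] for k in 'abcd')/4; w=B['mark']-ctr; print('ctr',ctr,'mark ang',np.arctan2(w[1],w[0]))
o=ctr+.05*np.array([np.cos(.131),np.sin(.131)]); w=P.mean(0)-o; print('axis',o,'line centroid ang',np.arctan2(w[1],w[0]),np.linalg.norm(w))
```

```text
60 [ 0.5609 -0.2939]
line ang -0.5076049337923927 [0.06342378 0.04589557]
{'a': array([ 0.5829, -0.2458]), 'b': array([ 0.5966, -0.3495]), 'c': array([ 0.4277, -0.3722]), 'd': array([ 0.4142, -0.2683]), 'mark': array([ 0.59  , -0.2984])}
0.13255970584919552
0.13362830033542814
ctr [ 0.50537868 -0.30893399] mark ang 0.12371544206244366
axis [ 0.55495026 -0.30240271] line centroid ang 0.9594942411505513 0.010404542564756446
```

Run:
```python
from h import *
c=read_camera('scene')
im=c['color'].astype(int)
print(im[264:280,178:196].min(2))
for thr in (60,75,90):
    m=(im.min(2)>thr).astype(np.uint8)
    # line pixels: connected component of small size inside the knob
    w=np.zeros_like(m); w[266:279,181:193]=m[266:279,181:193]
    n,l,st_,ce=cv2.connectedComponentsWithStats(w,connectivity=4)
    for i in range(1,n):
        ys,xs=np.nonzero(l==i)
        if len(xs)<6: continue
        P=np.array([onz(c,(x,y),.097)[:2] for x,y in zip(xs,ys)])
        u,s,v=np.linalg.svd(P-P.mean(0)); v=v[0]*np.sign(v[0][0]); print(thr,len(xs),ce[i].round(1),P.mean(0).round(4),np.arctan2(v[1],v[0]).round(3),s.round(4))
```

```text
[[ 19  26  46  69  88  95  92  86  84  86  87  87  87  88  87  87  87  88]
 [ 14  16  26  39  57  67  71  75  80  86  86  87  88  87  88  88  88  88]
 [ 10  11  16  20  35  45  54  64  76  84  85  88  87  87  86  87  88  88]
 [ 13  11  14  25  42  56  58  59  67  75  80  83  84  84  86  86  87  88]
 [ 11   9  16  32  59  81  87  75  65  64  69  71  74  73  77  80  83  84]
 [  7   8  14  33  62  90 104  99  85  70  58  52  54  55  60  66  70  75]
 [  4   6  11  24  46  75  97 110 111  93  68  48  35  33  37  45  51  59]
 [  5   4   4  10  24  47  74  99 115 113  96  71  46  30  21  25  33  41]
 [  3   5   4   6  11  23  45  70  95 111 111  98  75  44  24  18  18  25]
 [  6   4   6   6   3   8  18  37  62  86 103 109  92  60  31  18  14  17]
 [  7   3   4   3   2   4   5  14  29  52  78  91  84  59  30  14  12  15]
 [  4   4   2   3   5   3   3   5  10  24  44  58  57  41  22  12  12  13]
 [  4   5   4   4   3   3   3   6   6   7  16  28  27  18  10   8  13  11]
 [  9   6   3   6   6   4   5   5   5   4   8   8   7   4   8  11  13  13]
 [  7   2   5   7   5   3   5   5   4   3   3   3   4   5   7   8  11  13]
 [  8   8   7   7   8   3   3   3   6   2   4   5   5   4   5   6   8  13]]
60 57 [187.3 269.4] [ 0.5655 -0.298 ] -0.456 [0.0425 0.0343]
75 13 [189.6 266.5] [ 0.5629 -0.2912] 0.595 [0.0136 0.0045]
75 25 [186.6 271.1] [ 0.5678 -0.3012] 0.065 [0.0298 0.0069]
90 18 [186.8 271.3] [ 0.5685 -0.301 ] 0.126 [0.0204 0.0053]
```

The pointer line measures 0.126 rad (thr 90) from pixel (186.8,271.3), against a console axis of 0.133 rad, so it is on the mark. Next is the lock.

Request:
{"method": "arm_command", "body": {
  "deltas": [
    [0,0,-0.02,0],
    [0,0,-0.035,0],
    [0,0,-0.032,0],
    [0,0,-0.016,0],
    [-0.001,0,-0.006,0],
    [0,0,0,0],
    [0,0,0,0]
  ]
}}

```text
time: 30.9
tool_pos: [0.4485, -0.3153, 0.1924]
tcp_rot: [-1.269, 1.111, -1.112]
wrist_force: [0.2, 0.4, 0.4]
width: 0.584
```

```bash
python3 -c "
from h import *
go(.4495,-.3162,.0720,-1.439)
c=read_camera('scene');crop(c,100,200,240,330,5,'s5.png')"
```

```text
t 30.90 pos [ 0.4485 -0.3153  0.1924] yaw -1.438 q6 0.78 F [0.2 0.4 0.4] w 0.050
  delta [0.001  0.1204 0.0008] turn 0.001
```

View pics/s5.png

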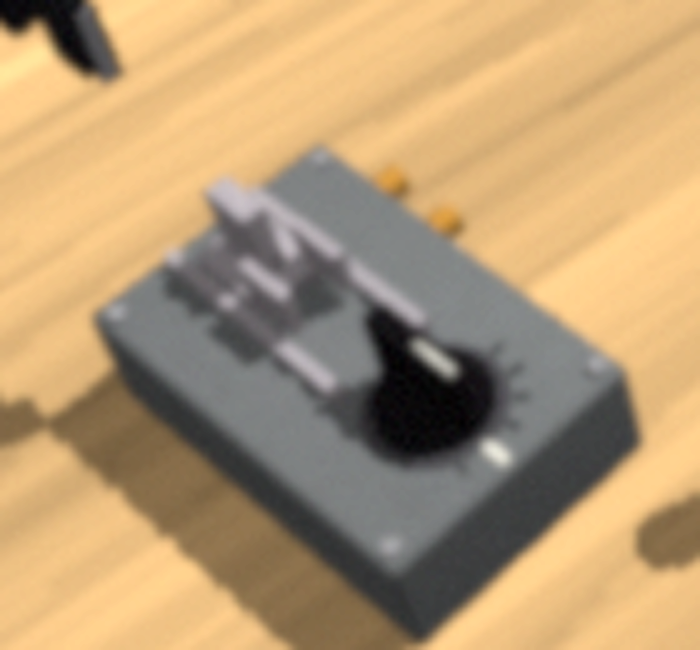

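The console is unobstructed now: pointer in line with the mark, and the lock tab top at crop (235,198), image (147,239), which matches my earlier fix.

Request:
{"method": "arm_command", "body": {
  "deltas": [
    [0.001,0.03,0.001,0],
    [0,0.035,0,0],
    [0,0.03,0,0],
    [0,0.016,0,0],
    [0,0.008,0,0],
    [0,0,0,0],
    [0,0,0,0]
  ],
  "newtons": 40
}}

```text
time: 31.82
tool_pos: [0.4498, -0.3168, 0.0745]
tcp_rot: [-1.268, 1.11, -1.113]
wrist_force: [0.1, 0.4, 0.5]
width: 0.587
```

Request:
{"method": "arm_command", "body": {
  "deltas": [
    [0,0,0,0],
    [0,0,0,0],
    [0,0,0,0],
    [0,0,0,0],
    [0,0,0,0],
    [0,0,0,0],
    [0,0,0,0]
  ],
  "fingers": 0.0
}}

```text
time: 32.7
tool_pos: [0.4492, -0.3163, 0.074]
tcp_rot: [-1.269, 1.111, -1.112]
wrist_force: [-0.6, 1.4, 5.4]
width: 0.131
```

```bash
python3 -c "
from h import *
go(.504,-.309,.0720,-1.439)"
```

```text
t 32.70 pos [ 0.4492 -0.3163  0.074 ] yaw -1.439 q6 0.78 F [-0.6  1.4  5.4] w 0.011
  delta [-0.0001  0.0021  0.0553] turn 0.0
```

Request:
{"method": "arm_command", "body": {
  "deltas": [
    [0,0,0.006,0],
    [0,0,0.01,0],
    [0,0,0.01,0],
    [0,0,0.01,0],
    [0,0,0.008,0],
    [0,0,0.005,0],
    [0,0,0,0],
    [0,0,0,0]
  ]
}}

```text
time: 33.7
tool_pos: [0.4984, -0.3098, 0.0741]
tcp_rot: [-1.268, 1.11, -1.113]
wrist_force: [1.6, 0.9, 4.9]
width: 0.125
```

Request:
{"method": "arm_command", "body": {
  "deltas": [
    [0,0,0.002,0],
    [0,0,0.002,0],
    [0,0,0.002,0],
    [0,0,0.001,0],
    [0,0,0,0],
    [0,0,0,0]
  ]
}}

```text
time: 34.45
tool_pos: [0.5037, -0.3091, 0.074]
tcp_rot: [-1.27, 1.112, -1.111]
wrist_force: [-4.5, 0.8, 9.1]
width: 0.133
```

```bash
python3 -c "
from h import *
go(.504,-.309,.0720,-1.439)"
```

```text
t 34.45 pos [ 0.5037 -0.3091  0.074 ] yaw -1.439 q6 0.85 F [-4.5  0.8  9.1] w 0.011
  delta [-0.      0.002   0.0003] turn 0.0
```

Request:
{"method": "arm_command", "body": {
  "deltas": [
    [0,0,0.001,0],
    [0,0,0.001,0],
    [0,0,0,0],
    [0,0,0,0]
  ]
}}

```text
time: 34.95
tool_pos: [0.5038, -0.309, 0.074]
tcp_rot: [-1.272, 1.115, -1.109]
wrist_force: [-10.2, -0.6, 11.8]
width: 0.131
```

```bash
python3 -c "
from h import *
go(.504,-.309,.0720,-1.439)"
```

```text
t 34.95 pos [ 0.5038 -0.309   0.074 ] yaw -1.439 q6 0.85 F [-10.2  -0.6  11.8] w 0.011
  delta [-0.      0.002   0.0002] turn 0.0
```

Request:
{"method": "arm_command", "body": {
  "deltas": [
    [0,0,-0.002,0],
    [0,0,0,0]
  ]
}}

```text
time: 35.2
tool_pos: [0.5037, -0.3091, 0.074]
tcp_rot: [-1.269, 1.112, -1.111]
wrist_force: [-3.9, -0.0, 6.6]
width: 0.133
```

Request:
{"method": "arm_command", "body": {
  "deltas": [
    [0,0,0,0],
    [0,0,0,0],
    [0,0,0,0],
    [0,0,0,0],
    [0,-0.02,0,0],
    [0,-0.04,0,0],
    [0,-0.04,0,0],
    [0,-0.02,0,0],
    [0.025,0,-0.04,0],
    [0.03,0,-0.03,0],
    [0.04,0,-0.02,0],
    [0.05,0,0,0],
    [0.05,0,0,0],
    [0.04,0,0,0],
    [0.02,0,0,0],
    [0,0,0,0],
    [0,0,0,0]
  ],
  "fingers": 0.05
}}

```text
time: 37.33
tool_pos: [0.4485, -0.5724, 0.1929]
tcp_rot: [-1.268, 1.113, -1.11]
wrist_force: [-0.1, 0.1, -0.3]
width: 0.585
```

```bash
python3 -c "
from h import *
go(.5,-.3,.2)
c=read_camera('scene');t=read_camera('top');crop(c,100,200,240,330,5,'s6.png');crop(t,385,200,465,295,6,'t6.png')
cv2.imwrite('pics/scene6.png',c['color'][:,:,::-1]);cv2.imwrite('pics/top6.png',t['color'][:,:,::-1])"
```

```text
t 37.33 pos [ 0.4485 -0.5724  0.1929] yaw -1.439 q6 0.50 F [-0.1  0.1 -0.3] w 0.050
  delta [-0.2633 -0.0068  0.0869] turn 0
```

View pics/s6.png

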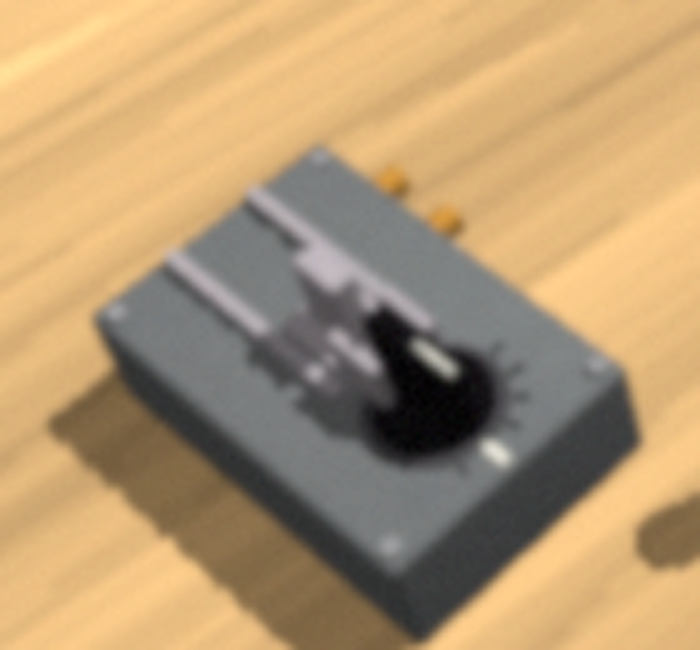

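View pics/t6.png

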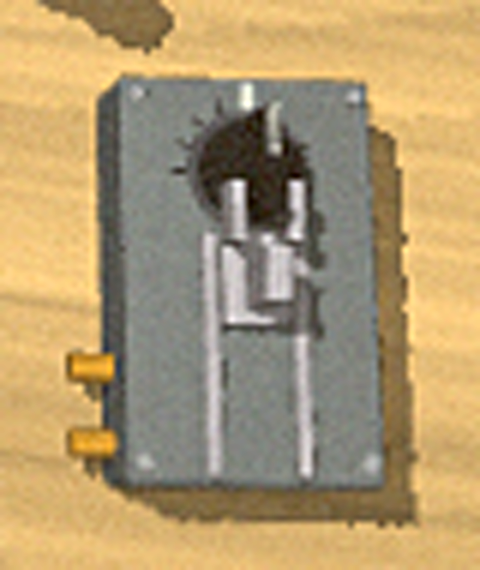

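View pics/top6.png

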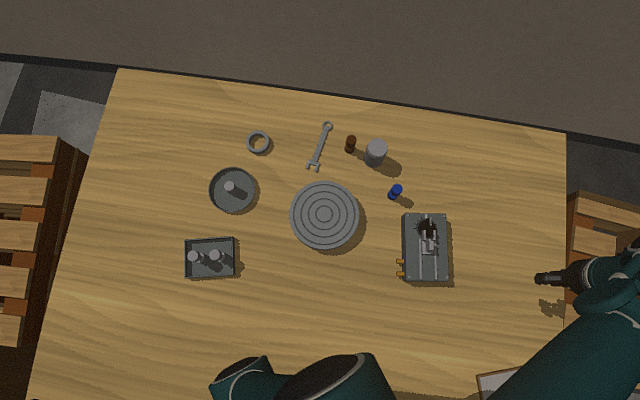

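View pics/scene6.png

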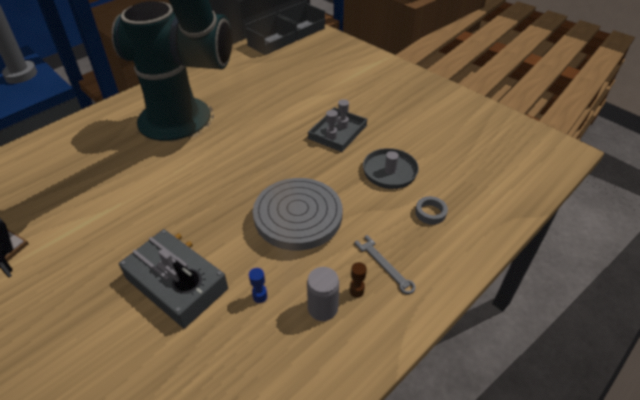

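Run:
```python
from h import *
from workcell import job
t=read_camera('top')
f=lambda x,y:np.array([(x+.5)/6-.5+385,(y+.5)/6-.5+200])
a=onz(t,f(271,103),.097);b=onz(t,f(277,152),.097);d=a-b;print('nose line',a[:2],b[:2],np.arctan2(d[1],d[0]))
print(job.finish_job())
```

```text
nose line [ 0.57899297 -0.29719206] [ 0.55713652 -0.3020075 ] 0.2168568291883523
the job is handed in; nothing more can be done
None
```

I finished the job and handed it in at about 37.5 s of the 72 s allowed. One late check of the pointer angle came out a little off.

- **Specimens:** I stood the two waisted specimens upright in the tray and the plain cylinder upright in the pan. The last pictures from both cameras show all three standing there, the platen empty, and the spanner, oil can, collar and look-alikes where they were.
- **Knob:** I then gripped the bar and turned it clockwise by 0.878 rad, until the gripper was in line with the console's axis (0.132 rad).
    - The scene view, taken after I let go of the knob, put the pointer at 0.126 rad, against 0.133 rad for the console, so on the mark.
    - A rough hand-picked check in the top view, on a line only 8 pixels long, gave 0.217 rad. That is about 0.08 rad (5°) off and disagrees with the scene view. I printed it in the same script that handed the job in, so I did not follow it up. I trust the scene value and the gripper angle more.
- **Lock:** Only after that did I slide the lock home. It travelled 55.0 mm and then did not move when pushed further, with the force rising to about 10 N. The pictures show the cheeks on either side of the bar.

The highest wrist force I saw was about 16 N, and the arm was clear of everything at hand-in.

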